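# Unlock and take off a bayonet lid

### The job

Open the blue sample canister: turn its lid by the red bar, anticlockwise seen from above, until its lugs come under the slots in the rim, then lift it free without forcing it. Lay the lid gently, bar up, wholly on the round green mat and let go; leave the screwdriver, caliper and micrometer where they lie.

Things in the scene. Friction and masses are not known exactly. Their poses are not given: they have to be found in the camera images.
- canister: Round blue sample canister, fixed to the bench: outer diameter 128 mm (foot plate 142 mm), 68 mm high. Origin: centre of its underside, z up. The lid lies on a ledge inside, 54 mm up. Above it an aluminium lip, 62.5 to 68 mm up, overhangs inward to radius 50.5 mm and holds the lid's lugs down, save at three slots at 0, 120 and 240 degrees from its x axis.
- slot (a point): On top of the canister's rim (68 mm up, 61 mm from its axis) at one of the three yellow dashes, which mark the slots; this one lies on the canister's x axis. Seen from above, each slot reaches 21 degrees clockwise and 16 degrees anticlockwise of its dash; at the anticlockwise end a rigid stop halts the lug. Axes as the canister's.
- lid: Loose black bayonet lid, 0.15 to 0.31 kg: disc of diameter 96 mm, 6 mm thick. Origin: centre of its flat underside, z up through the bar. It starts 35 to 70 degrees clockwise of open and turns freely with 2.5 mm play sideways and up. It lifts straight out when its x axis points along the canister's x axis (from 9 degrees short of that to the stop, 4 degrees past it).
- lid_lug (a point): Yellow dash on the lid's top, 43.5 mm out on its x axis, above one of its three lugs (0, 120, 240 degrees from x). A lug reaches to radius 55.5 mm, is 24 degrees wide and 6 mm thick, level with the disc. Open, the lid's dashes face the rim's dashes. Axes as the lid's.
- lid_grip (a point): Middle of the lid's red bar, on the lid's axis, 33 mm above its underside. The bar runs along the lid's x axis: 76 mm long, 14 mm wide, its top 44 mm and the disc's raised boss 9 mm above the lid's underside; fingers close along y. Axes as the lid's.
- mat: Flat round green rubber mat, diameter 190 mm, 3 mm thick, fixed to the bench, to the left or right of the canister. Origin: centre of its underside.
- screwdriver: Bystander: screwdriver with red handle, 171 mm long, lying between canister and mat, pointing about straight ahead. Origin: centre of its underside.
- caliper: Bystander: digital caliper, 216 mm long, lying behind the work. Origin: centre of its underside.
- micrometer: Bystander: blue micrometer, 154 mm long, lying at the right of the work. Origin: centre of its underside.

How it is judged:
On the way, in this order (a step that is already met when the one before it is completed fails the run):
1. the lid, still seated in the canister, is turned until its lugs lie under the slots (angle between the x axis of lid and the x axis of canister, either way round below 0.19 rad and horizontal distance between lid and canister below 0.008 m and z of lid in the frame of canister below 0.064 m), for 0.05 s.
2. the lid is lifted clear of the canister (z of lid in the frame of canister above 0.075 m), for 0.1 s.
At the end, for the whole second after the job is handed in: The lid lies flat on the mat (underside under 8 mm above the bench), bar up (tilt under 0.08 rad), its centre within 42 mm of the mat's centre so that it is wholly on the mat, at rest and released (horizontal distance between lid and mat below 0.042 m and height (world z) of lid below 0.008 m and angle between lid's own z axis and vertical below 0.08 rad and linear speed of lid below 0.02 m/s); the robot touches nothing.
It fails at once if the lid is forced against the canister with more than 120 N (contact force between lid and canister above 120 N).
It fails at once if the lid is dropped or slammed down (faster than 0.7 m/s within 40 mm of the bench) (linear speed of lid above 0.7 m/s and height (world z) of lid below 0.04 m).
It fails at once if the screwdriver is moved by more than 30 mm (distance of screwdriver from where it was at the start of the episode above 0.03 m).
It fails at once if the caliper is moved by more than 30 mm (distance of caliper from where it was at the start of the episode above 0.03 m).
It fails at once if the micrometer is moved by more than 30 mm (distance of micrometer from where it was at the start of the episode above 0.03 m).
It also fails if it takes over 50 s, if anything falls off the work surface, if the arm or the gripper's body presses on something with over 40 N, if the wrist force passes 120 N, or if a joint passes its speed limit or range.

### The arm

A 6-joint arm with a two-finger parallel gripper is mounted at the origin on a cart in front of the work surface, level with it; the furniture and walls round the work are solid. World frame = base frame: x ahead of the robot, y to its left, z up, the work surface at z = 0. Lengths are in m, angles in rad, forces in N, time in s.
With the tool pointing down it reaches from about 0.35 to 0.925 m from the base axis. Payload 6.4 kg.
Tool frame: the origin (TCP) lies at the very end of the fingers, on their centre line; the grasp point (between the pads) lies 19 mm behind it; z points along the fingers, y is the line along which they close (so a half turn about z gives the same grasp; the last joint's range is limited). The gripper opens to 85 mm and grips with 20 to 120 N. Pads are 22 mm wide; open, the fingers measure 114 mm over their backs; the gripper's body (76 mm by 85 mm) begins 54 mm behind the grasp point. The pads swing forward as they close: fully open they stand 13 mm farther back than shut.
Start: joints at [0.948, 0.245, 1.558, -0, 1.339, -0.174], TCP at [0.282, 0.586, 0.231] pointing down, gripper open.
Joint ranges: [-3.13, 3.13], [-1.02, 2.26], [0.13, 2.54], [-0.95, 4.09], [0.21, 2.88], [-2.74, 2.74]. Speed limits (rad/s): [2.57, 2.57, 3.14, 3.14, 3.14, 3.14].

### API

Orientations are given as a rotation vector (axis times angle).
In Python, from rig import read_state, read_camera, camera_model, arm, models gives the robot as it stands.
- The arm moves only by the shell command python3 -m inch 'ROWS'. ROWS is a JSON object of lists of equal length, an entry for each row: "xyz": the shift along the tool's x, y, z in m, a list of three; "roll": the turn about the tool's z in degrees; "fingers": the closure in counts, from 0 (fully open) to 255 (shut). In form: {"xyz": [[tx, ty, tz], ...], "roll": [roll, ...], "fingers": [fingers, ...]}. A call has 1 to 5 rows; each row is the pose to reach, as a shift and turn from the pose commanded when the call began, along the tool's axes at that moment; what a row does not reach only later rows make up. A row lasts 1/8 s, in which the tool goes at most 62.5 mm and 10.7 degrees, less where a joint would pass 70% of its speed; a pose out of reach is approached as far as the arm can. A call with a gripper value outside its range is refused whole. The fingers move at their own pace and stop on an object; the grip force is fixed at half the most. Time passes only in rows, so rows that repeat a pose let the fingers close. It gives the time, the measured TCP pose, the force, the opening and the grip force at its end, in the units of the state.
- read_state(): the state, without advancing time (a new reading comes with each control period).
- read_camera(name): name is "scene" or "side" or "wrist"; returns the picture (400x640x3 uint8, red, green, blue); there is no depth.
- camera_model(name): a dict with "intrinsics" (3x3 intrinsics, pixels), "rvec" (rotation vector, rad) and "tvec" (3), from world to camera coordinates, as OpenCV has them. Camera axes: x right, y down, z forward; pixel columns grow to the right and rows downward; lengths in m; the calibration is good to about 2 mm. A picture is of the moment at which its call begins: read the wrist's pose just before it. camera_model takes no time and is no camera call; for the wrist camera it gives the pose at the moment of the call.
- arm.close_job(): hands the job in; it is judged then, once.
Trained networks look in the newest picture that a camera, given by its name, has taken for a name from the list of things; names that differ only in an ending like _2 or _b are one class to them, and where a whole thing is asked for, a point or a joint stands for the part that bears it (a point fixed in the world has none). Each returns a list of dicts, best first, with "p" (0 to 1); they miss things now and then, are a little off and sometimes report something else, mostly with a low value. They report only what shows in the picture. A call takes as long as a camera call.
- models.regions_of(camera, target): "pixels" (400x640 bool, what is visible of it) and "xy" ([column, row] in pixels, amid what is visible of it).
- models.pinpoint(camera, target): "xy" ([column, row] in pixels: a listed point, or the origin of a listed thing).
The state is a dict: "time": time; "qpos": joint angles; "joint_velocities": joint speeds; "tau": joint torques, N m; "tcp_pos": TCP position; "eef_rot": TCP orientation; "force": force on the tool from outside, world axes, zero at the start; "wrist_torque": the same for the moment, N m; "finger_gap": finger opening in m; "grip_force": force on a finger pad.
Only numpy, scipy, OpenCV 4.12 (cv2) and the standard library are available. Lean on these libraries where they do the work, as an engineer would, in place of code of your own. Each camera call takes 0.05 s, during which the arm holds its last target. There are 200 camera calls.

## Working session

There is one attempt and no reset: what is moved stays moved. The work goes in short steps, Python scripts to look and compute and a shell command to move; the robot and the scene stay as the last step left them, time stands still between calls to the robot, and variables do not carry over. Pictures are saved under pics/ and viewed, at most 10 in all, crops included, and the job is handed in when it is done.

```bash
mkdir -p pics; ls
cat > h.py <<'E'
import numpy as np, cv2
from rig import read_state, read_camera, camera_model, arm, models
from scipy.spatial.transform import Rotation as R
def ray(cam,uv,z):
    m=camera_model(cam); K=np.array(m["intrinsics"]);Rm=R.from_rotvec(np.ravel(m["rvec"])).as_matrix();t=np.ravel(m["tvec"])
    d=Rm.T@np.linalg.inv(K)@np.array([uv[0],uv[1],1.]); c=-Rm.T@t
    return c+d*(z-c[2])/d[2]
def save(cam,name):
    im=read_camera(cam); cv2.imwrite(f"pics/{name}.png",im[:,:,::-1]); return im
E
python3 - <<'E'
from h import *
s=read_state(); print(s["time"],s["tcp_pos"],R.from_rotvec(s["eef_rot"]).as_matrix().round(3))
a=save("scene","scene0")
for n,z in [("canister",0),("slot",.068),("lid",.054),("lid_lug",.06),("lid_grip",.087),("mat",0),("screwdriver",0),("caliper",0),("micrometer",0)]:
    for o in models.pinpoint("scene",n)[:3]: print(n,np.round(o["p"],2),np.round(o["xy"],1),ray("scene",o["xy"],z).round(3))
print(read_state()["time"])
E
```

```text
pics
0.0 [0.28168486 0.58516721 0.23017663] [[-0.901  0.434 -0.001]
 [ 0.434  0.901 -0.002]
 [ 0.    -0.002 -1.   ]]
canister 0.77 [298.4 250.2] [ 0.442 -0.156 -0.   ]
slot 0.61 [312.9 224.2] [ 0.501 -0.15   0.068]
lid 0.78 [296.5 237.5] [ 0.445 -0.148  0.054]
lid_lug 0.92 [308.5 235.8] [ 0.471 -0.168  0.06 ]
lid_grip 0.65 [292.5 231. ] [ 0.438 -0.143  0.087]
mat 0.68 [238.1 184.7] [0.44  0.161 0.   ]
mat 0.3 [311.6 223.2] [ 0.529 -0.107  0.   ]
screwdriver 0.5 [267.8 212.1] [0.451 0.01  0.   ]
caliper 0.96 [315.  151.2] [0.724 0.122 0.   ]
caliper 0.18 [296.1 238.1] [ 0.461 -0.119  0.   ]
micrometer 0.81 [372.6 305.6] [ 0.49  -0.409  0.   ]
0.5
```

View pics/scene0.png

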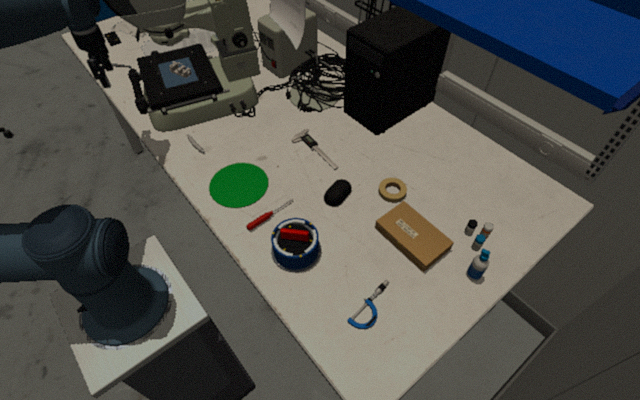

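The scene image shows the canister at about (297,240) with the red bar, the mat at (238,185), the screwdriver at (270,214) between them, the caliper at (315,150) and the micrometer at (370,305). The network detections agree, so I'll move over to the canister.

```bash
python3 -m inch '{"xyz":[[-0.037,-0.048,-0.01],[-0.074,-0.096,-0.02],[-0.111,-0.144,-0.03],[-0.148,-0.192,-0.04],[-0.185,-0.24,-0.04]],"roll":[0,0,0,0,0],"fingers":[0,0,0,0,0]}'; python3 -m inch '{"xyz":[[-0.037,-0.048,0],[-0.074,-0.096,0],[-0.111,-0.144,0],[-0.148,-0.192,0],[-0.185,-0.24,0]],"roll":[0,0,0,0,0],"fingers":[0,0,0,0,0]}'; python3 -m inch '{"xyz":[[-0.035,-0.045,0],[-0.065,-0.084,0],[-0.09,-0.114,0],[-0.09,-0.114,0]],"roll":[0,0,0,0],"fingers":[0,0,0,0]}'
cat > look.py <<'E'
from h import *
import sys
s=read_state(); print(s["time"],s["tcp_pos"].round(4) if hasattr(s["tcp_pos"],"round") else s["tcp_pos"])
M=R.from_rotvec(s["eef_rot"]).as_matrix(); print("tool y yaw",np.degrees(np.arctan2(M[1,1],M[0,1])),"z",M[:,2].round(3),"q",np.round(s["qpos"],2))
save("wrist",sys.argv[1])
for n,z in [("canister",0),("slot",.068),("lid",.054),("lid_lug",.06),("lid_grip",.087)]:
    for o in models.pinpoint("wrist",n)[:3]: print(n,np.round(o["p"],2),np.round(o["xy"],1),ray("wrist",o["xy"],z).round(4))
E
python3 look.py w0
```

```text
time: 1.12
tcp_pos: [0.3451, 0.2877, 0.2726]
eef_rot: [0.697, 3.061, 0.003]
force: [1.2, -0.7, 0.0]
finger_gap: 0.0855
grip_force: 0.0
time: 1.75
tcp_pos: [0.4072, -0.0094, 0.2718]
eef_rot: [0.699, 3.061, 0.0]
force: [0.8, 0.2, 0.1]
finger_gap: 0.0856
grip_force: 0.0
time: 2.25
tcp_pos: [0.4388, -0.1511, 0.2713]
eef_rot: [-0.705, -3.061, 0.0]
force: [0.7, 0.3, -0.1]
finger_gap: 0.0857
grip_force: 0.0
2.25 [ 0.4388 -0.1511  0.2713]
tool y yaw 64.07774167643262 z [-0.  0. -1.] q [-0.58 -0.24  1.97 -0.    1.41 -1.69]
slot 0.77 [348.8 214.9] [ 0.4958 -0.1361  0.068 ]
lid 0.92 [319.9 169.6] [ 0.4373 -0.1439  0.054 ]
lid_lug 0.68 [302.6 204.7] [ 0.4646 -0.1789  0.06  ]
lid_grip 0.84 [320.4 175.2] [ 0.4376 -0.1437  0.087 ]
```

View pics/w0.png

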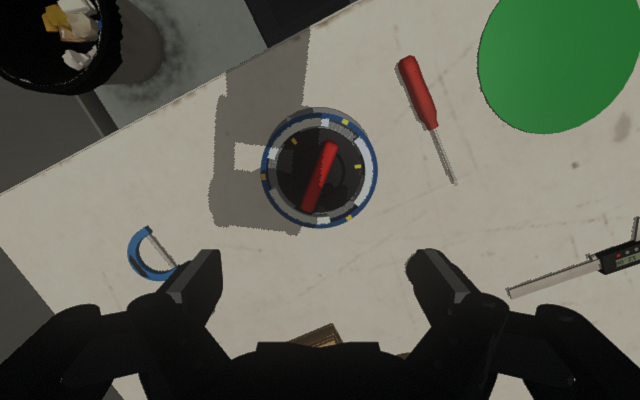

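The wrist image shows the canister at (320,170), with the red bar running from (330,143) to (306,210). The rim dashes are at (345,122), (263,177) and (349,215). The lid is about 60° clockwise of open. I'll refine this using the coloured pixels.

```bash
cat > fine.py <<'E'
from h import *
import sys
im=cv2.imread(f"pics/{sys.argv[1]}.png"); hsv=cv2.cvtColor(im,cv2.COLOR_BGR2HSV)
c0=np.array([float(sys.argv[2]),float(sys.argv[3])])
ye=cv2.inRange(hsv,(22,120,110),(34,255,255)); n,l,st,ce=cv2.connectedComponentsWithStats(ye)
for i in range(1,n):
    if st[i,4]<4: continue
    p=ray("wrist",ce[i],.068)[:2]-c0; q=ray("wrist",ce[i],.06)[:2]-c0
    if np.hypot(*p)<.09: print("yellow",ce[i].round(1),st[i,4],"rim r,ang",(np.hypot(*p)*1e3).round(1),np.degrees(np.arctan2(p[1],p[0])).round(1),"lid",(np.hypot(*q)*1e3).round(1),np.degrees(np.arctan2(q[1],q[0])).round(1), ray("wrist",ce[i],.068)[:2].round(4),ray("wrist",ce[i],.06)[:2].round(4))
red=cv2.inRange(hsv,(0,150,120),(8,255,255))|cv2.inRange(hsv,(172,150,120),(180,255,255))
n,l,st,ce=cv2.connectedComponentsWithStats(red)
for i in range(1,n):
    if st[i,4]<100: continue
    ys,xs=np.where(l==i); P=np.array([ray("wrist",(x,y),.098)[:2] for x,y in zip(xs,ys)])
    (c,sz,a)=cv2.minAreaRect((P*1e4).astype(np.float32)); b=cv2.boxPoints((c,sz,a)); e=b[1]-b[0] if np.hypot(*(b[1]-b[0]))>np.hypot(*(b[2]-b[1])) else b[2]-b[1]
    print("red",st[i,4],"c",np.round(c,0)/1e4,"size mm",np.round(np.array(sz)/10,1),"ang",np.degrees(np.arctan2(e[1],e[0])).round(1))
E
python3 fine.py w0 .437 -.144
```

```text
yellow [344.6 121.6] 25 rim r,ang 58.9 128.3 lid 58.9 127.6 [ 0.4005 -0.0978] [ 0.401  -0.0973]
yellow [357.5 166. ] 18 rim r,ang 41.4 72.7 lid 42.2 70.7 [ 0.4493 -0.1045] [ 0.4509 -0.1042]
yellow [348.5 217.2] 19 rim r,ang 61.8 6.2 lid 64.5 5.6 [ 0.4984 -0.1373] [ 0.5012 -0.1377]
red 593 c [ 0.407  -0.0241] size mm [67.5  8.3] ang 1.9
red 313 c [ 0.4274 -0.1344] size mm [ 9.8 42.4] ang -46.8
```

Run:
```python
from h import *
c=np.array([.438,-.146])
for uv in [(294,141),(357.5,166),(302.6,204.7)]:
    p=ray("wrist",uv,.06)[:2]-c; print(p.round(4),np.degrees(np.arctan2(p[1],p[0])).round(1),np.hypot(*p).round(4))
im=cv2.imread("pics/w0.png")[90:250,240:400]; hsv=cv2.cvtColor(im,cv2.COLOR_BGR2HSV)
m=((hsv[...,0]<8)|(hsv[...,0]>172))&(hsv[...,1]>150)&(hsv[...,2]>60); 
ys,xs=np.where(cv2.morphologyEx(m.astype(np.uint8),cv2.MORPH_OPEN,np.ones((3,3)))>0)
P=np.array([ray("wrist",(x+240,y+90),.098)[:2] for x,y in zip(xs,ys)])
r=cv2.minAreaRect((P*1e4).astype(np.float32)); print(len(xs),np.round(r[0])/1e4,np.round(r[1])/10,r[2])
d=np.cov(P.T); w,v=np.linalg.eigh(d); print(np.degrees(np.arctan2(v[1,1],v[0,1])))
```

```text
[-0.042  -0.0093] -167.5 0.0431
[0.0129 0.0418] 72.8 0.0438
[ 0.0266 -0.0329] -51.0 0.0424
926 [ 0.437  -0.1449] [13.3 74.9] 43.26067352294922
132.74803276882616
```

```bash
python3 -m inch '{"xyz":[[0.0036,0.0045,0.05],[0.0036,0.0045,0.1],[0.0036,0.0045,0.14],[0.0036,0.0045,0.14]],"roll":[10.7,21.4,21.4,21.4],"fingers":[120,120,120,120]}'; python3 look.py w1; python3 fine.py w1 .438 -.146
```

```text
time: 3.05
tcp_pos: [0.4353, -0.1415, 0.1285]
eef_rot: [-1.251, -2.874, -0.002]
force: [0.4, -0.6, 0.4]
finger_gap: 0.0452
grip_force: 0.0
3.05 [ 0.4353 -0.1415  0.1285]
tool y yaw 42.95933773472742 z [-0.006  0.004 -1.   ] q [-0.56 -0.09  2.11  0.    1.12 -1.31]
lid 0.84 [313.6 216.7] [ 0.4423 -0.1509  0.054 ]
lid_lug 0.82 [309.5 278.2] [ 0.4715 -0.1871  0.06  ]
yellow [321.1 134.1] 80 rim r,ang 53.9 127.8 lid 53.4 127.7 [ 0.4049 -0.1034] [ 0.4054 -0.1038]
yellow [256.7 191. ] 20 rim r,ang 41.4 -160.7 lid 42.1 -157.3 [ 0.399  -0.1597] [ 0.3992 -0.1622]
yellow [368.1 192.7] 67 rim r,ang 39.3 65.9 lid 39.8 62.4 [ 0.454  -0.1101] [ 0.4564 -0.1107]
yellow [229.7 259.2] 6 rim r,ang 68.1 -108.1 lid 72.1 -106.3 [ 0.4168 -0.2107] [ 0.4178 -0.2152]
red 2413 c [ 0.4105 -0.0327] size mm [61.7 10.6] ang 1.3
```

View pics/w1.png

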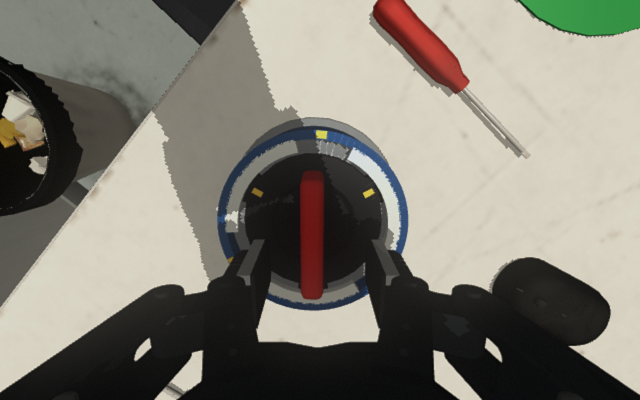

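The bar is vertical in the image at column 312, midway between the fingers. The picture was taken before the arm settled, so I'll recheck.

```bash
python3 look.py w2; python3 fine.py w2 .438 -.146
```

```text
3.35 [ 0.4387 -0.1442  0.1334]
tool y yaw 42.89864227140686 z [ 0.003 -0.002 -1.   ] q [-0.56 -0.09  2.11 -0.    1.12 -1.31]
canister 0.51 [188.5 396.2] [ 0.4922 -0.4038  0.    ]
lid 0.69 [314.3 210. ] [ 0.4375 -0.1458  0.054 ]
lid_lug 0.58 [311.4 270.8] [ 0.4663 -0.1801  0.06  ]
lid_grip 0.61 [312.6 226.4] [ 0.4368 -0.1463  0.087 ]
yellow [319.4 125.7] 74 rim r,ang 60.4 129.9 lid 60.1 129.8 [ 0.3992 -0.0996] [ 0.3995 -0.0998]
yellow [366.1 183.7] 66 rim r,ang 41.0 77.5 lid 41.1 74.4 [ 0.4469 -0.1059] [ 0.449  -0.1064]
yellow [256.3 183.1] 32 rim r,ang 44.9 -169.1 lid 45.3 -166.1 [ 0.394  -0.1545] [ 0.394  -0.1568]
yellow [232.4 252.4] 18 rim r,ang 62.7 -113.0 lid 66.3 -110.9 [ 0.4135 -0.2037] [ 0.4143 -0.208 ]
red 2167 c [ 0.4069 -0.0311] size mm [57.5 10.3] ang 0.8
```

```bash
python3 -m inch '{"xyz":[[0,-0.001,0.025],[0,-0.001,0.05],[0,-0.001,0.061],[0,-0.001,0.061]],"roll":[0,0,0,0],"fingers":[120,120,120,120]}'; python3 -m inch '{"xyz":[[0,0,0],[0,0,0],[0,0,0],[0,0,0],[0,0,0]],"roll":[0,0,0,0,0],"fingers":[255,255,255,255,255]}'
```

```text
time: 4.15
tcp_pos: [0.4363, -0.144, 0.0698]
eef_rot: [-1.255, -2.878, -0.0]
force: [0.8, -0.2, 0.8]
finger_gap: 0.0451
grip_force: 0.0
time: 4.78
tcp_pos: [0.4375, -0.145, 0.0715]
eef_rot: [1.255, 2.878, -0.002]
force: [-1.3, -2.1, 5.4]
finger_gap: 0.013
grip_force: 59.4
```

```bash
python3 -m inch '{"xyz":[[0,0,0],[0,0,0],[0,0,0]],"roll":[-8,-16,-24],"fingers":[255,255,255]}'; python3 -m inch '{"xyz":[[0,0,0],[0,0,0],[0,0,0],[0,0,0],[0,0,0]],"roll":[-8,-16,-24,-29,-29],"fingers":[255,255,255,255,255]}'; python3 look.py w3;  python3 fine.py w3 .438 -.146
```

```text
time: 5.15
tcp_pos: [0.4375, -0.1464, 0.0717]
eef_rot: [0.623, 3.076, -0.007]
force: [-4.4, -8.4, 4.6]
finger_gap: 0.0129
grip_force: 59.6
time: 5.78
tcp_pos: [0.4366, -0.1474, 0.0719]
eef_rot: [0.162, -3.136, 0.01]
force: [-9.4, -12.3, 8.2]
finger_gap: 0.0128
grip_force: 60.1
5.775 [ 0.4366 -0.1474  0.0719]
tool y yaw 95.91003318043195 z [-0.001 -0.006 -1.   ] q [-0.57  0.02  2.13 -0.01  0.99 -2.24]
lid 0.57 [316.8 245. ] [ 0.4393 -0.1472  0.054 ]
lid_grip 0.97 [319.2 278.6] [ 0.4408 -0.1457  0.087 ]
yellow [422.3 186. ] 27 rim r,ang 59.0 131.8 lid 60.1 128.9 [ 0.3987 -0.102 ] [ 0.4003 -0.0992]
yellow [427.1 193.2] 56 rim r,ang 59.2 127.6 lid 60.5 124.6 [ 0.4019 -0.0991] [ 0.4036 -0.0962]
yellow [199.2 197.3] 97 rim r,ang 63.6 -111.2 lid 65.5 -108.3 [ 0.4149 -0.2053] [ 0.4174 -0.2082]
yellow [242.6 211.4] 85 rim r,ang 42.7 -115.3 lid 43.2 -111.0 [ 0.4198 -0.1846] [ 0.4225 -0.1864]
yellow [393.1 211.9] 90 rim r,ang 41.3 128.0 lid 41.7 123.7 [ 0.4125 -0.1134] [ 0.4149 -0.1113]
red 2975 c [ 0.3955 -0.0652] size mm [51.9  9.2] ang 1.0Traceback (most recent call last):
  File "fine.py", line 14, in <module>
    ys,xs=np.where(l==i); P=np.array([ray("wrist",(x,y),.098)[:2] for x,y in zip(xs,ys)])
                                      ~~~^^^^^^^^^^^^^^^^^^^^
  File "h.py", line 5, in ray
    m=camera_model(cam); K=np.array(m["intrinsics"]);Rm=R.from_rotvec(np.ravel(m["rvec"])).as_matrix();t=np.ravel(m["tvec"])
ValueError: time passes only in moves, steps and waits
```

View pics/w3.png

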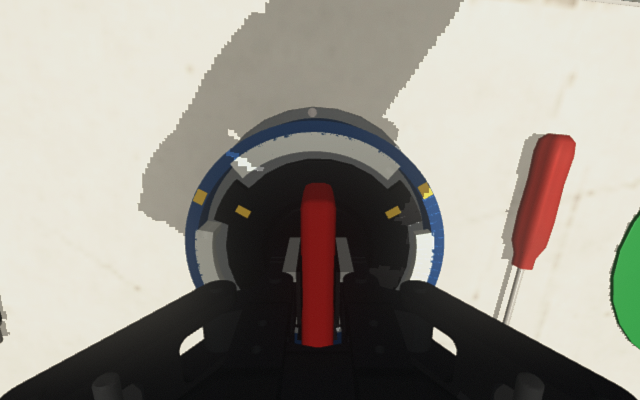

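The lid dashes at (243,211) and (393,212) nearly face the rim dashes at (199,197) and (425,190). The lid is about 3° short of open, which is inside the window. I'll relieve the side force, then lift.

```bash
python3 -m inch '{"xyz":[[0.001,-0.002,0],[0.001,-0.002,0],[0.001,-0.002,0]],"roll":[-2,-2,-2],"fingers":[255,255,255]}';python3 -m inch '{"xyz":[[0,0,-0.002],[0,0,-0.004],[0,0,-0.004]],"roll":[0,0,0],"fingers":[255,255,255]}'
```

```text
time: 6.45
tcp_pos: [0.4366, -0.1481, 0.0716]
eef_rot: [-0.216, 3.133, -0.006]
force: [-3.5, -6.1, 5.1]
finger_gap: 0.0129
grip_force: 59.6
time: 6.82
tcp_pos: [0.4357, -0.146, 0.0741]
eef_rot: [0.216, -3.134, -0.001]
force: [-0.9, -0.3, -1.4]
finger_gap: 0.0129
grip_force: 58.8
```

```bash
python3 -m inch '{"xyz":[[0,0,-0.003],[0,0,-0.006],[0,0,-0.009],[0,0,-0.012],[0,0,-0.012]],"roll":[0,0,0,0,0],"fingers":[255,255,255,255,255]}'
```

```text
time: 7.45
tcp_pos: [0.4366, -0.146, 0.087]
eef_rot: [-0.215, 3.133, 0.001]
force: [0.7, -0.0, -2.4]
finger_gap: 0.0132
grip_force: 61.6
```

```bash
python3 -m inch '{"xyz":[[0,0,-0.02],[0,0,-0.05],[0,0,-0.08],[0,0,-0.08]],"roll":[0,0,0,0],"fingers":[255,255,255,255]}'
python3 - <<'E'
from h import *
s=read_state(); M=R.from_rotvec(s["eef_rot"]).as_matrix(); print(s["time"],s["tcp_pos"],np.degrees(np.arctan2(M[1,1],M[0,1])))
save("side","side1"); read_camera("scene")
for cam in("scene","side"):
    for o in models.regions_of(cam,"mat")[:1]:
        ys,xs=np.where(o["pixels"]); cn=max(cv2.findContours(o["pixels"].astype(np.uint8),0,1)[0],key=len)[:,0]
        W=np.array([ray(cam,p,.003)[:2] for p in cn]); c,r=cv2.minEnclosingCircle((W*1e3).astype(np.float32)); print(cam,o["p"],np.round(c),r)
    for o in models.pinpoint(cam,"mat")[:1]: print(ray(cam,o["xy"],0).round(3),o["p"])
E
```

```text
time: 7.95
tcp_pos: [0.4377, -0.1469, 0.1688]
eef_rot: [-0.216, 3.129, -0.004]
force: [-0.1, 0.0, -1.0]
finger_gap: 0.013
grip_force: 61.7
7.95 [ 0.43771994 -0.14691696  0.1688435 ] 97.8917122371864
scene 0.55 [442. 161.] 97.34323120117188
[0.437 0.156 0.   ] 0.88
side 0.69 [442. 165.] 97.413818359375
[0.443 0.159 0.   ] 0.55
```

```bash
python3 -m inch '{"xyz":[[-0.007,0.045,0],[-0.0151,0.1,0],[-0.0235,0.155,0],[-0.032,0.21,0],[-0.039,0.26,0]],"roll":[0,0,0,0,0],"fingers":[255,255,255,255,255]}'; python3 -m inch '{"xyz":[[-0.005,0.03,0],[-0.007,0.043,0],[-0.007,0.0435,0.02],[-0.007,0.0435,0.05],[-0.007,0.0435,0.05]],"roll":[0,0,0,0,0],"fingers":[255,255,255,255,255]}'
python3 - <<'E'
from h import *
for c in("side","wrist"): save(c,c+"2")
print(read_state()["tcp_pos"],models.pinpoint("side","lid_grip")[:1],models.pinpoint("wrist","lid_grip")[:1])
im=np.hstack([cv2.imread(f"pics/{c}2.png") for c in("side","wrist")]); cv2.imwrite("pics/m2.png",cv2.resize(im,(800,250),interpolation=cv2.INTER_AREA))
E
```

```text
time: 8.88
tcp_pos: [0.4382, 0.1185, 0.1656]
eef_rot: [0.216, -3.133, -0.0]
force: [1.3, 0.0, -1.2]
finger_gap: 0.0128
grip_force: 61.6
time: 9.5
tcp_pos: [0.4377, 0.1599, 0.1137]
eef_rot: [0.214, -3.128, 0.001]
force: [-0.6, 0.2, -1.4]
finger_gap: 0.0128
grip_force: 61.5
[0.44013729 0.16020327 0.11660048] [{'xy': [393.9, 275.6], 'p': 0.74}] [{'xy': [317.8, 277.6], 'p': 0.95}]
```

View pics/m2.png

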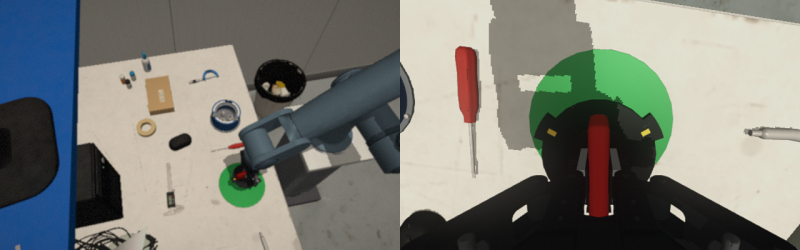

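The lid is held bar up over the mat, in the picture at (600,140) within the green disc. Now I'll lower it gently.

```bash
python3 -m inch '{"xyz":[[0,0,0.02],[0,0,0.045],[0,0,0.07],[0,0,0.085],[0,0,0.085]],"roll":[0,0,0,0,0],"fingers":[255,255,255,255,255]}'; python3 -m inch '{"xyz":[[0,0,0.003],[0,0,0.006],[0,0,0.009],[0,0,0.009]],"roll":[0,0,0,0],"fingers":[255,255,255,255]}'
```

```text
time: 10.32
tcp_pos: [0.4396, 0.1606, 0.031]
eef_rot: [0.216, -3.133, 0.0]
force: [-0.5, -0.7, -1.2]
finger_gap: 0.0128
grip_force: 61.6
time: 10.82
tcp_pos: [0.4397, 0.1607, 0.0222]
eef_rot: [0.216, -3.134, 0.0]
force: [0.9, 0.0, -1.2]
finger_gap: 0.0127
grip_force: 61.6
```

```bash
python3 -m inch '{"xyz":[[0,0,0.001],[0,0,0.002],[0,0,0.002]],"roll":[0,0,0],"fingers":[255,255,255]}'
```

```text
time: 11.2
tcp_pos: [0.44, 0.1607, 0.0205]
eef_rot: [-0.216, 3.134, -0.0]
force: [-3.1, -0.1, 2.6]
finger_gap: 0.013
grip_force: 62.2
```

Contact is confirmed by the force changing sign. I'll open the fingers and rise.

```bash
python3 -m inch '{"xyz":[[0,0,0],[0,0,0],[0,0,0]],"roll":[0,0,0],"fingers":[200,140,120]}'; python3 -m inch '{"xyz":[[0,0,-0.03],[0,0,-0.07],[0,0,-0.12],[0,0,-0.15],[0,0,-0.15]],"roll":[0,0,0,0,0],"fingers":[120,120,120,120,120]}'; python3 -m inch '{"xyz":[[0,0,0],[0,0,0],[0,0,0]],"roll":[0,0,0],"fingers":[120,120,120]}';python3 - <<'E'
from h import *
save("wrist","w4")
for n,z in [("mat",0),("lid",.003),("lid_grip",.036),("lid_lug",.009)]:
    for o in models.pinpoint("wrist",n)[:1]: print(n,np.round(o["p"],2),ray("wrist",o["xy"],z).round(3))
E
```

```text
time: 11.58
tcp_pos: [0.44, 0.1607, 0.0203]
eef_rot: [-0.216, 3.134, 0.0]
force: [-0.2, -0.1, 0.8]
finger_gap: 0.0453
grip_force: 0.0
time: 12.2
tcp_pos: [0.4417, 0.1609, 0.1731]
eef_rot: [-0.216, 3.128, 0.0]
force: [1.0, 0.3, -0.4]
finger_gap: 0.0456
grip_force: 0.0
time: 12.58
tcp_pos: [0.4392, 0.1606, 0.169]
eef_rot: [0.216, -3.132, 0.0]
force: [0.2, -0.1, 0.8]
finger_gap: 0.0454
grip_force: 0.0
mat 0.47 [0.442 0.161 0.   ]
lid 0.58 [0.445 0.161 0.003]
lid_grip 0.92 [0.443 0.162 0.036]
lid_lug 0.81 [0.488 0.166 0.009]
```

View pics/w4.png

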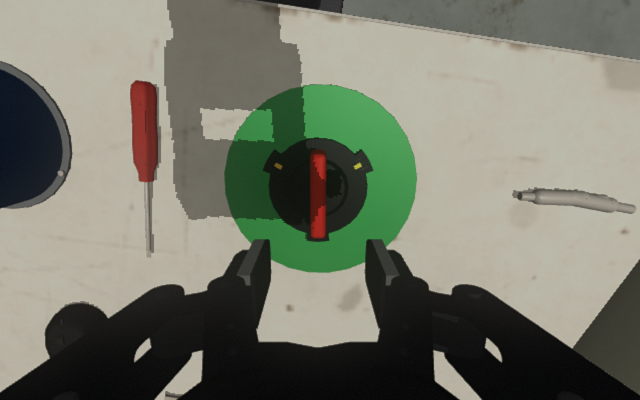

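The lid lies flat, bar up and centred on the mat at (320,185), and it has been released. The screwdriver at (145,165) is undisturbed.

```bash
python3 -c "
from rig import arm; print(arm.close_job())"
```

```text
the job is handed in; nothing more can be done
None
```

The job is handed in: I turned the lid to open and lifted it out without forcing, and the final picture shows it released, bar up and centred on the green mat; the hand-in gave no verdict.

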